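Put the spice caddy right and pick it up to carry

TASK

The spice caddy is to go to the table with green-lidded jars only. First take out the one red-lidded jar and stand it upright in the grey bin with the other red lids, then stand the spare green-lidded jar from the counter fully down in the place this frees. Finally pick the full caddy up by its handle, lift it about 10 cm clear of the counter and finish holding it there, steady and level, without ever tipping it or disturbing the jars in it or anything else on the counter.

Things in the scene. Friction and masses are not known exactly. Their poses are not given: they have to be found in the camera images.
- caddy: dark wooden carrying caddy for four spice jars, 0.34 kg empty, loose. Base board 150 mm along its x, 204 mm along its y, 6 mm thick; above it a deck of the same outline 26 to 36 mm above the counter, with four round holes 52 mm in diameter; a rigid handle over the middle. Origin at the centre of its underside, z up. It starts with a jar in each hole
- handle (a point): centre of the caddy's handle bar, 155 mm above the caddy's underside. The bar is a flat-sided wooden bar 122 mm long along the caddy's x, 18 mm thick along the caddy's y, 24 mm high (143 to 167 mm), carried on two uprights at its ends (98 mm free between them). The axes are the caddy's
- well0 (a point): one of the caddy's four places: the point on the base board (6 mm above the caddy's underside) under the centre of a hole, at x +42, y +68 mm in the caddy. A jar standing here has its origin at this point, its underside 30 mm below the deck's top and its lid top 103 mm above the caddy's underside
- well1 (a point): one of the caddy's four places: the point on the base board (6 mm above the caddy's underside) under the centre of a hole, at x +42, y -68 mm in the caddy. A jar standing here has its origin at this point, its underside 30 mm below the deck's top and its lid top 103 mm above the caddy's underside
- well2 (a point): one of the caddy's four places: the point on the base board (6 mm above the caddy's underside) under the centre of a hole, at x -42, y +68 mm in the caddy. A jar standing here has its origin at this point, its underside 30 mm below the deck's top and its lid top 103 mm above the caddy's underside
- well3 (a point): one of the caddy's four places: the point on the base board (6 mm above the caddy's underside) under the centre of a hole, at x -42, y -68 mm in the caddy. A jar standing here has its origin at this point, its underside 30 mm below the deck's top and its lid top 103 mm above the caddy's underside
- red_stray: porcelain spice jar, round, 97 mm tall: body 43 mm in diameter up to 70 mm, screw lid 45 mm in diameter from 74 to 97 mm; about 0.1 kg; origin at the centre of its underside, z up the jar. RED lid. It starts in one of the caddy's places, any of the four: the one red lid among three green
- green_spare: porcelain spice jar, round, 97 mm tall: body 43 mm in diameter up to 70 mm, screw lid 45 mm in diameter from 74 to 97 mm; about 0.1 kg; origin at the centre of its underside, z up the jar. GREEN lid. It starts standing alone on the open counter
- green_1: porcelain spice jar, round, 97 mm tall: body 43 mm in diameter up to 70 mm, screw lid 45 mm in diameter from 74 to 97 mm; about 0.1 kg; origin at the centre of its underside, z up the jar. GREEN lid. It starts in the caddy and stays there
- green_2: porcelain spice jar, round, 97 mm tall: body 43 mm in diameter up to 70 mm, screw lid 45 mm in diameter from 74 to 97 mm; about 0.1 kg; origin at the centre of its underside, z up the jar. GREEN lid. It starts in the caddy and stays there
- green_3: porcelain spice jar, round, 97 mm tall: body 43 mm in diameter up to 70 mm, screw lid 45 mm in diameter from 74 to 97 mm; about 0.1 kg; origin at the centre of its underside, z up the jar. GREEN lid. It starts in the caddy and stays there
- bin: grey enamelled open shelf bin with a red tag on each end, fixed to the counter: 250 mm along its x, 120 mm along its y, 50 mm high, walls and floor 4 mm thick. Origin at the centre of its underside, z up. Two red-lidded jars stand at its +x end
- bin_free (a point): middle of the free part of the bin's inner floor, 45 mm from the bin's centre towards its -x end, 4 mm above the counter. From here the floor is clear for 75 mm towards the -x end, 55 mm to either side and 95 mm towards the two red jars
- red_1: porcelain spice jar, round, 97 mm tall: body 43 mm in diameter up to 70 mm, screw lid 45 mm in diameter from 74 to 97 mm; about 0.1 kg; origin at the centre of its underside, z up the jar. RED lid. It stands in the bin and stays there
- red_2: porcelain spice jar, round, 97 mm tall: body 43 mm in diameter up to 70 mm, screw lid 45 mm in diameter from 74 to 97 mm; about 0.1 kg; origin at the centre of its underside, z up the jar. RED lid. It stands in the bin and stays there
- vase: bystander: turned wooden vase, 116 mm in diameter, 118 mm tall; origin at the centre of its underside
- tin: bystander: brass tin with a wooden lid, 68 mm in diameter, 74 mm tall; origin at the centre of its underside
- scoop: bystander: brass measuring cup, 84 mm in diameter, 50 mm tall, with a flat handle 85 mm long; origin at the centre of its underside

How it is judged:
On the way, in this order (a step that is already met when the one before it is completed fails the run):
1. the red-lidded jar stands upright on the floor of the bin, let go, and the caddy is still on the counter (x of red_stray in the frame of bin between -0.121 and 0.121 m and y of red_stray in the frame of bin between -0.056 and 0.056 m and z of red_stray in the frame of bin below 0.014 m and angle between red_stray's own z axis and vertical below 0.12 rad and contact force between the fingers and red_stray below 0.05 N and linear speed of red_stray below 0.03 m/s and height (world z) of caddy below 0.01 m), for 0.2 s.
2. the spare green-lidded jar stands fully down in the freed place of the caddy, let go, and the caddy is still on the counter ((distance between green_spare and well0 below 0.012 m or distance between green_spare and well1 below 0.012 m or distance between green_spare and well2 below 0.012 m or distance between green_spare and well3 below 0.012 m) and contact force between the fingers and green_spare below 0.05 N and height (world z) of caddy below 0.01 m), for 0.2 s.
At the end, for the whole second after the job is handed in: The caddy hangs from the gripper by its handle, underside 60 to 160 mm above the counter, within 5 degrees of level and still; the four green-lidded jars stand fully down in its four places (within 12 mm); the stray red-lidded jar and the two others stand upright in the bin (height (world z) of caddy between 0.06 and 0.16 m and angle between caddy's own z axis and vertical below 0.09 rad and linear speed of each of caddy, red_stray below 0.03 m/s and angular speed of caddy below 0.2 rad/s and contact force between the fingers and caddy above 2 N and distance between the grasp point and handle below 0.05 m and (distance between green_1 and well0 below 0.012 m or distance between green_1 and well1 below 0.012 m or distance between green_1 and well2 below 0.012 m or distance between green_1 and well3 below 0.012 m) and (distance between green_2 and well0 below 0.012 m or distance between green_2 and well1 below 0.012 m or distance between green_2 and well2 below 0.012 m or distance between green_2 and well3 below 0.012 m) and (distance between green_3 and well0 below 0.012 m or distance between green_3 and well1 below 0.012 m or distance between green_3 and well2 below 0.012 m or distance between green_3 and well3 below 0.012 m) and (distance between green_spare and well0 below 0.012 m or distance between green_spare and well1 below 0.012 m or distance between green_spare and well2 below 0.012 m or distance between green_spare and well3 below 0.012 m) and x of red_stray in the frame of bin between -0.121 and 0.121 m and y of red_stray in the frame of bin between -0.056 and 0.056 m and z of each of red_stray, red_1, red_2 in the frame of bin below 0.014 m and angle between each of red_stray, red_1, red_2's own z axis and vertical below 0.12 rad and x of red_1 in the frame of bin between -0.121 and 0.121 m and y of red_1 in the frame of bin between -0.056 and 0.056 m and x of red_2 in the frame of bin between -0.121 and 0.121 m and y of red_2 in the frame of bin between -0.056 and 0.056 m); the arm keeps its last pose, push and grip.
It fails at once if the caddy is tipped more than 14 degrees (angle between caddy's own z axis and vertical above 0.25 rad).
It fails at once if a bystander (vase, tin, measuring cup, or a jar that stood in the bin) is shifted more than 30 mm or tipped over (distance of any of vase, tin, scoop, red_1, red_2 from where it was at the start of the episode above 0.03 m or angle between any of vase, tin, scoop, red_1, red_2's own z axis and vertical above 0.5 rad).
It fails at once if one of the three green-lidded jars is taken out of the caddy (z of any of green_1, green_2, green_3 in the frame of caddy above 0.03 m).
It fails at once if the caddy leaves the counter before the spare green-lidded jar stands in it (height (world z) of caddy above 0.03 m and not (distance between green_spare and well0 below 0.02 m or distance between green_spare and well1 below 0.02 m or distance between green_spare and well2 below 0.02 m or distance between green_spare and well3 below 0.02 m)).
It also fails if it takes over 70 s, if anything falls off the work surface, if the arm or the gripper's body presses on something with over 40 N, if the wrist force passes 120 N, or if a joint passes its speed limit or range.

ROBOT

A 6-joint arm with a two-finger parallel gripper is mounted at the origin on the work surface. World frame = base frame: x ahead of the robot, y to its left, z up, the work surface at z = 0. Lengths are in m, angles in rad, forces in N, time in s.
With the tool pointing down it reaches from about 0.3 to 0.775 m from the base axis. Payload 14.6 kg.
Tool frame: the origin (TCP) lies between the finger pads; the fingertips stand ctrl.tip_extent ahead of it and the grasp point (between the pads) lies 3 mm ahead of it (ctrl.tip_extent is the distance from the TCP to the fingertips, in m); z points along the fingers, y is the line along which they close (so a half turn about z gives the same grasp; the last joint's range is limited). The gripper opens to 94 mm and grips with 3 to 60 N. Pads are 16 mm wide; open, the fingers measure 119 mm over their backs; the gripper's body (75 mm by 177 mm) begins 78 mm behind the grasp point.
Start: joints at [-1.212, 0.3, 1.521, -0, 1.321, -0.067], TCP at [0.227, -0.501, 0.227] pointing down, gripper open.
Joint ranges: [-3.03, 3.03], [-0.79, 2.21], [0.23, 2.52], [-1.04, 4.18], [0, 3.07], [-2.55, 2.55]. Speed limits (rad/s): [2.22, 2.22, 2.57, 3.14, 3.14, 3.14].

INTERFACE

Orientations are given as [roll, pitch, yaw] about the fixed x, y, z axes, in that order (R = Rz(yaw) Ry(pitch) Rx(roll)).
In Python, from station import ctrl gives the robot as it stands.
- The arm moves only by the tool shift_gripper, called after "Emit:" by a JSON object that holds its "fn" and its "kwargs". Schema: {"type":"object","properties":{"increments":{"type":"array","items":{"type":"array","prefixItems":[{"type":"array","items":{"type":"number"},"minItems":3,"maxItems":3},{"type":"array","items":{"type":"number"},"minItems":3,"maxItems":3}],"minItems":2,"maxItems":2},"minItems":1,"maxItems":10},"aperture":{"type":"number"},"grip_n":{"type":"number"},"only":{"type":"string"},"quiet":{"type":"boolean"},"lines":{"type":"string"}},"required":["increments"],"additionalProperties":false}. increments is a list of rows, 1 to 10 of them, each written [[dx, dy, dz], [rx, ry, rz]]: dx, dy, dz in parts of the range, where 1.0 means 50 cm, then a rotation vector rx, ry, rz in a scale on which 1.0 is 2 pi rad; each row shifts and turns the commanded pose from where the row before left it, along the tool's axes as they then stand; what a row does not reach is not made up. A row lasts 1/10 s, in which the tool goes at most 0.05 m and 0.15 rad, less where a joint would pass 70% of its speed; a pose out of reach is approached as far as the arm can. aperture is the finger opening in m, set as the call begins (left out keeps the last). The fingers move at their own pace and stop on an object; grip_n is the grip in N (left out, the last holds). Time passes only in rows, so rows that do not move let the fingers close. The tool returns the time, the measured TCP pose, the force, the opening and the grip force at its end. only (a regular expression) keeps the lines of the reply that match it, lines (a string "A,B") keeps lines A to B, and quiet returns only ok. No shift or turn number may pass 1 either way. Input that does not fit is refused with a message, and nothing moves.
- ctrl.get_obs(): the state, without advancing time (a new reading comes with each control period).
- ctrl.camera(name): name is "scene" or "side" or "wrist"; returns a dict with "pixels" (400x640x3 uint8, blue, green, red), "fx", "fy", "cx", "cy" (pixels), "extrinsics" (4x4, takes a point from camera to world coordinates). Camera axes: x right, y up, looking along -z (the intrinsics and any distortion apply to the point x, -y, -z); pixel columns grow to the right and rows downward; lengths in m; the calibration is good to about 2 mm. A picture is of the moment at which its call begins. There is no depth.
- ctrl.hand_in(): hands the job in; it is judged then, once.
The state is a dict: "time_s": time; "qpos": joint angles; "joint_vel": joint speeds; "tau": joint torques, N m; "ee_pos": TCP position; "eef_rot": TCP orientation; "force": force on the tool from outside, world axes, zero at the start; "moment": the same for the moment, N m; "grip_width": finger opening in m; "grip_force": force on a finger pad.
Only numpy, scipy, OpenCV 4.12 (cv2) and the standard library are available. Lean on these libraries where they do the work, as an engineer would, in place of code of your own. Each camera call takes 0.05 s, during which the arm holds its last target. There are 200 camera calls.

## Working session

There is one attempt and no reset: what is moved stays moved. The work goes in short steps, Python scripts to look and compute and a tool call to move; the robot and the scene stay as the last step left them, time stands still between calls to the robot, and variables do not carry over. Pictures are saved under pics/ and viewed, at most 13 in all, crops included, and the job is handed in when it is done.

```bash
ls; mkdir -p pics
```

Run:
```python
from station import ctrl
import cv2,numpy as np
print(ctrl.get_obs(),ctrl.tip_extent)
for n in("scene","side","wrist"):
    c=ctrl.camera(n);cv2.imwrite(f"pics/{n}0.png",c["pixels"]);print(n,{k:np.round(v,3).tolist() for k,v in c.items() if k!="pixels"})
```

```text
pics
station.py
{'time_s': 0.0, 'qpos': array([-1.21159850e+00,  3.00458151e-01,  1.52156789e+00, -1.68700162e-05,
        1.32069905e+00, -6.65808331e-02]), 'joint_vel': array([-1.15680944e-03,  1.09700030e-03,  1.70612027e-03,  6.31614017e-04,
       -2.99395358e-05, -1.57427423e-03]), 'tau': array([ 9.02456650e-04, -5.31800187e+01, -3.52731121e+01,  7.08153960e-02,
        2.45103403e-02, -1.09501605e-04]), 'ee_pos': array([ 0.22708781, -0.5006749 ,  0.226899  ]), 'eef_rot': array([-3.14046164e+00, -5.90388997e-05,  4.25782810e-01]), 'force': array([ 0.38366316,  0.47115748, -0.23438933]), 'moment': array([0.03002958, 0.04685245, 0.01164656]), 'grip_force': 0.0, 'grip_width': 0.09393143710047916} 0.022
scene {'fx': 456.716, 'fy': 456.716, 'cx': 318.643, 'cy': 195.879, 'extrinsics': [[-0.743, -0.452, 0.494, 1.229], [0.669, -0.494, 0.555, 0.672], [-0.007, 0.743, 0.669, 0.954], [0.0, 0.0, 0.0, 1.0]]}
side {'fx': 465.357, 'fy': 465.357, 'cx': 319.557, 'cy': 199.136, 'extrinsics': [[-0.763, 0.351, -0.543, -0.047], [-0.646, -0.401, 0.649, 0.781], [0.01, 0.846, 0.533, 0.755], [0.0, 0.0, 0.0, 1.0]]}
wrist {'fx': 341.099, 'fy': 341.099, 'cx': 321.134, 'cy': 202.093, 'extrinsics': [[0.413, 0.872, 0.264, 0.305], [-0.911, 0.395, 0.119, -0.466], [-0.001, -0.289, 0.957, 0.384], [0.0, 0.0, 0.0, 1.0]]}
```

View pics/scene0.png

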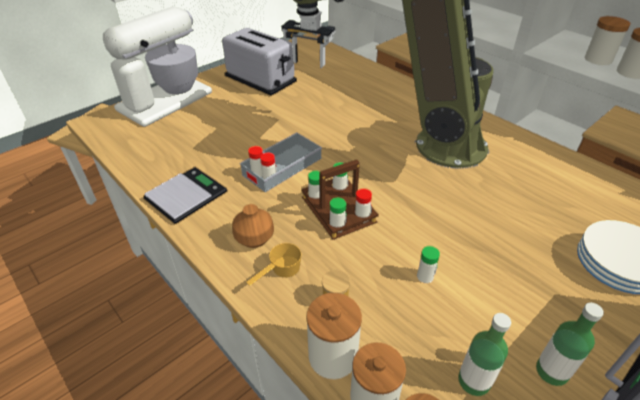

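View pics/side0.png

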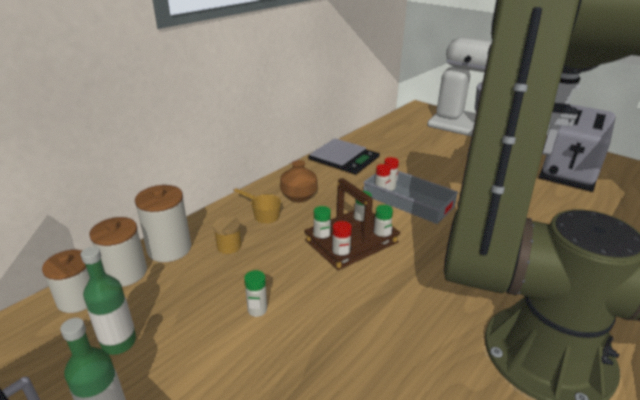

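The scene view shows the red stray in the caddy at (363,197), green lids at (338,206), (316,180) and (338,168, behind the handle). The spare is at (429,256), the bin is around (285,162) with red lids at (256,154) and (267,160), the vase at (253,227), and the scoop at (285,260). The side view shows the stray at (342,230) and the spare at (255,280).

Create h.py:
```python
import cv2,numpy as np
from station import ctrl
def ray(c,uv):
    E=c["extrinsics"];u=(uv[0]-c["cx"])/c["fx"];v=(uv[1]-c["cy"])/c["fy"]
    return E[:3,3],E[:3,:3]@np.array([u,-v,-1.])
def plane(c,uv,z):
    o,d=ray(c,uv);return o+d*(z-o[2])/d[2]
def tri(c1,p1,c2,p2):
    o1,d1=ray(c1,p1);o2,d2=ray(c2,p2)
    s=np.linalg.lstsq(np.c_[d1,-d2],o2-o1,rcond=None)[0]
    a=o1+s[0]*d1;b=o2+s[1]*d2
    return (a+b)/2,np.linalg.norm(a-b)
def blobs(c,col,amin=25):
    h=cv2.cvtColor(c["pixels"],cv2.COLOR_BGR2HSV);H,S,V=cv2.split(h)
    m=((H<6)|(H>174))&(S>170)&(V>90) if col=="red" else (H>50)&(H<75)&(S>140)&(V>60)
    n,_,st,ce=cv2.connectedComponentsWithStats(m.astype(np.uint8))
    return [(np.round(ce[i],1),st[i].tolist()) for i in range(1,n) if st[i,4]>=amin]
```

Run:
```python
from h import *
cs={n:ctrl.camera(n) for n in("scene","side")}
for n,c in cs.items():
    for col in("red","green"):
        for ce,st in blobs(c,col,12): print(n,col,ce,st,plane(c,ce,.0915).round(3))
for n,r in(("scene",(220,120,180,120)),("side",(290,140,180,140))):
    x,y,w,hh=r;cv2.imwrite(f"pics/{n}c.png",cv2.resize(cs[n]["pixels"][y:y+hh,x:x+w],None,fx=4,fy=4,interpolation=cv2.INTER_CUBIC))
```

```text
scene red [261.2 155.4] [249, 146, 26, 20, 292] [ 0.598 -0.306  0.092]
scene red [251.5 177.4] [248, 174, 8, 8, 29] [ 0.684 -0.239  0.092]
scene red [363.  195.6] [356, 189, 15, 14, 186] [0.499 0.04  0.092]
scene green [313.9 177.3] [309, 171, 11, 13, 116] [ 0.547 -0.114  0.092]
scene green [337.6 205. ] [330, 198, 16, 15, 191] [0.578 0.019 0.092]
scene green [429.9 254.8] [422, 247, 17, 17, 232] [0.535 0.302 0.092]
side red [386.8 166.2] [377, 158, 21, 18, 241] [ 0.596 -0.304  0.092]
side red [448.1 207.5] [446, 205, 5, 6, 17] [ 0.349 -0.218  0.092]
side red [341.8 228.3] [333, 220, 19, 17, 273] [0.502 0.039 0.092]
side green [321.8 213.3] [315, 207, 15, 14, 178] [0.58  0.021 0.092]
side green [383.7 211.9] [376, 206, 16, 13, 176] [ 0.465 -0.089  0.092]
side green [254.7 280.1] [245, 271, 20, 19, 303] [0.525 0.305 0.092]
```

View pics/scenec.png

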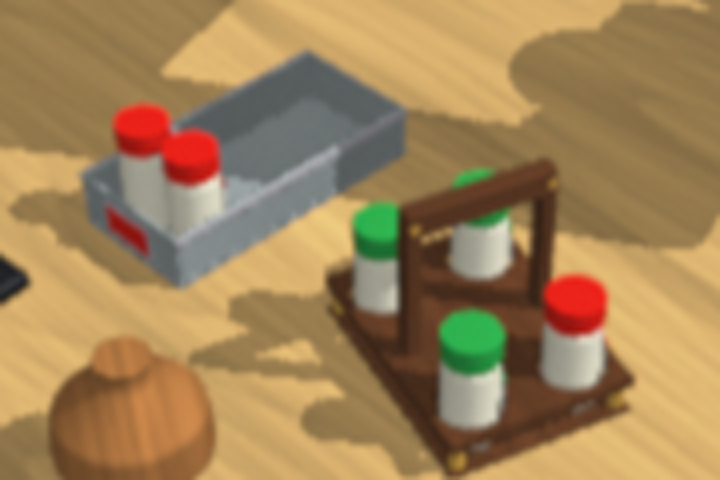

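View pics/sidec.png

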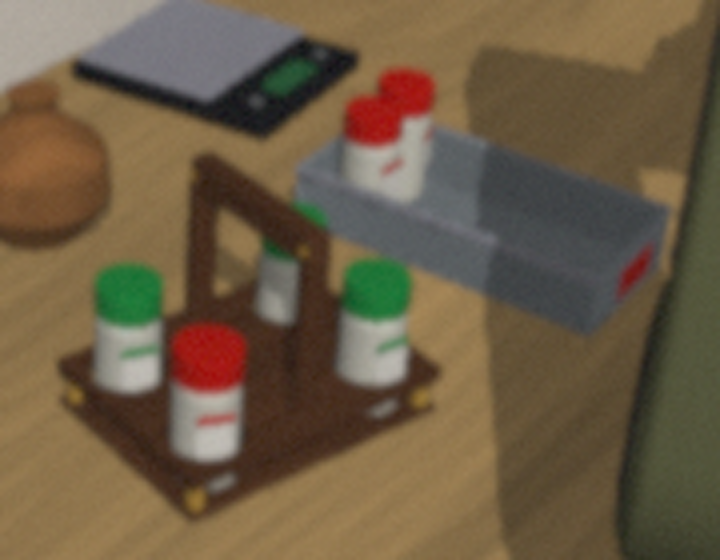

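The crops show the caddy's stray at scene crop (575,303) and side crop (208,355). In the scene crop the bin's rim corners are about (83,178), (182,248), (405,112) and (308,52), with the two reds at the left end. The handle bar runs between the jars along the short spacing.

Add to h.py:
```python
from scipy.spatial.transform import Rotation as Ro
def delta(p,yaw):
    o=ctrl.get_obs();R=Ro.from_euler("xyz",o["eef_rot"]);G=Ro.from_euler("xyz",[np.pi,0,yaw])
    print("t",o["time_s"],"at",o["ee_pos"].round(4),"rot",o["eef_rot"].round(3),"| d_tool now",R.inv().apply(np.array(p)-o["ee_pos"]).round(4),"| d_tool after turn",G.inv().apply(np.array(p)-o["ee_pos"]).round(4),"rotvec",(R.inv()*G).as_rotvec().round(4))
```

Run:
```python
from h import *
cs={n:ctrl.camera(n) for n in("scene","side")}
s=np.array([(83,178),(182,248),(405,112),(308,52)])/4+[220,120]
P=np.array([plane(cs["scene"],p,.05) for p in s]);print(P.round(3))
print("sides",[np.linalg.norm(P[i]-P[(i+1)%4]).round(3) for i in range(4)],"centre",P.mean(0).round(3))
x=P[:2].mean(0)-P[2:].mean(0);print("yaw x",np.arctan2(x[1],x[0]))
u=x/np.linalg.norm(x);print("bin_free",(P.mean(0)-.045*u).round(3))
s2=np.array([(668,210),(590,290)])/4+[290,140]
print([plane(cs["side"],p,.05).round(3) for p in s2])
delta([.5005,.0395,.227],1.311)
```

```text
[[ 0.645 -0.359  0.05 ]
 [ 0.639 -0.236  0.05 ]
 [ 0.394 -0.251  0.05 ]
 [ 0.397 -0.373  0.05 ]]
sides [np.float64(0.123), np.float64(0.245), np.float64(0.123), np.float64(0.248)] centre [ 0.519 -0.305  0.05 ]
yaw x 0.059845430919699676
bin_free [ 0.474 -0.307  0.05 ]
[array([ 0.392, -0.371,  0.05 ]), array([ 0.384, -0.238,  0.05 ])]
t 0.35 at [ 0.2272 -0.5008  0.2273] rot [-3.141 -0.     0.426] | d_tool now [ 4.721e-01 -3.792e-01  4.000e-04] | d_tool after turn [5.924e-01 1.254e-01 3.000e-04] rotvec [-2.000e-04 -1.000e-04 -8.852e-01]
```

Careful with the scale: shifts go in shares of 50 cm and turns go in shares of 2 pi rad. That gives: 0.036 m / 0.5 = 0.072, -0.029 m / 0.5 = -0.058.

Emit:
{"fn": "shift_gripper", "kwargs": {"increments": [[[0.04,-0.032,-0.004],[0,0,0]],[[0.072,-0.058,-0.006],[0,0,0]],[[0.072,-0.058,-0.01],[0,0,0]],[[0.072,-0.058,-0.01],[0,0,0]],[[0.072,-0.058,-0.01],[0,0,0]],[[0.072,-0.058,0],[0,0,0]],[[0.072,-0.058,0],[0,0,0]],[[0.072,-0.058,0],[0,0,0]],[[0.072,-0.058,0],[0,0,0]],[[0.072,-0.058,0],[0,0,0]]], "aperture": 0.07}}

```text
time_s: 1.35
ee_pos: [0.4265, -0.1047, 0.2477]
eef_rot: [3.141, -0.001, 0.426]
force: [0.7, -0.4, 1.0]
grip_width: 0.07
grip_force: 0.0
```

Emit:
{"fn": "shift_gripper", "kwargs": {"increments": [[[0.072,-0.058,0],[0,0,0]],[[0.06,-0.04,0],[0,0,0]],[[0,0,0],[0,0,-0.0207]],[[0,0,0],[0,0,-0.0223]],[[0,0,0],[0,0,-0.0223]],[[0,0,0],[0,0,-0.0223]],[[0,0,0],[0,0,-0.0223]],[[0,0,0],[0,0,-0.0207]],[[0,0,0],[0,0,-0.0103]],[[0,0,0],[0,0,0]]]}}

```text
time_s: 2.35
ee_pos: [0.4659, -0.0346, 0.2475]
eef_rot: [3.142, -0.0, 1.312]
force: [-0.5, 0.5, -0.3]
grip_width: 0.0699
grip_force: 0.0
```

Run:
```python
from h import *
delta([.5005,.0395,.227],1.311)
c=ctrl.camera("wrist");cv2.imwrite("pics/w1.png",c["pixels"])
for col in("red","green"):
    for ce,st in blobs(c,col,60): print(col,ce,st,plane(c,ce,.103).round(4),plane(c,ce,.0915).round(4))
```

```text
t 2.35 at [ 0.4659 -0.0346  0.2475] rot [ 3.142 -0.     1.312] | d_tool now [0.0805 0.0145 0.0205] | d_tool after turn [0.0805 0.0144 0.0205] rotvec [ 0.     -0.      0.0008]
red [334.8 101.6] [308, 75, 54, 55, 2257] [0.499  0.0419 0.103 ] [0.4994 0.0417 0.0915]
green [431.2 101.6] [403, 75, 57, 54, 2359] [0.578  0.0209 0.103 ] [0.5815 0.0199 0.0915]
green [333.  245.1] [311, 221, 46, 48, 1684] [ 0.4649 -0.0859  0.103 ] [ 0.464  -0.0909  0.0915]
green [422.  243.2] [394, 222, 49, 47, 1273] [ 0.5479 -0.1058  0.103 ] [ 0.5501 -0.1116  0.0915]
```

View pics/w1.png

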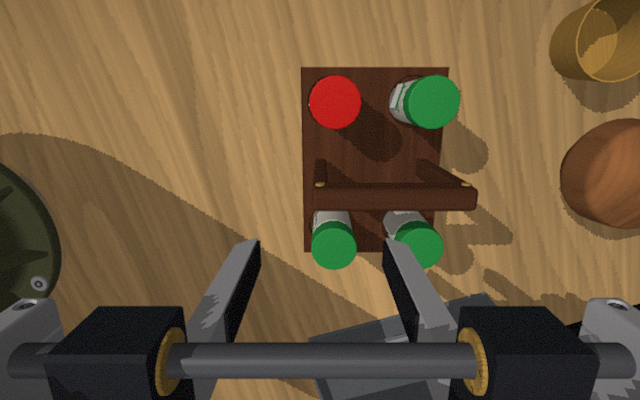

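The wrist view shows the red lid at (335,102), greens at (431,102), (333,245) and (422,243), and the handle bar at y≈196. The jar spacing and yaw of -0.26 agree with the caddy's given geometry. The stray is at (0.4993, 0.0418).

Converted, 0.04 m / 0.5 = 0.08, 0.035 m / 0.5 = 0.07.

Emit:
{"fn": "shift_gripper", "kwargs": {"increments": [[[0.06,0.01,0],[0,0,0]],[[0.07,0.01,0],[0,0,0]],[[0.0348,0.0054,0],[0,0,0]],[[0,0,0.06],[0,0,0]],[[0,0,0.08],[0,0,0]],[[0,0,0.06],[0,0,0]],[[0,0,0.04],[0,0,0]],[[0,0,0],[0,0,0]]], "aperture": 0.07}}

```text
time_s: 3.2
ee_pos: [0.4981, 0.0417, 0.1251]
eef_rot: [-3.137, 0.001, 1.309]
force: [0.3, -0.2, -0.4]
grip_width: 0.0699
grip_force: 0.0
```

Run:
```python
from h import *
delta([.4993,.0418,.097],1.311)
c=ctrl.camera("side");cv2.imwrite("pics/s2.png",cv2.resize(c["pixels"][120:290,260:480],None,fx=3,fy=3))
```

```text
t 3.2 at [0.4981 0.0417 0.1251] rot [-3.137e+00  1.000e-03  1.309e+00] | d_tool now [0.0004 0.0012 0.0281] | d_tool after turn [0.0004 0.0011 0.0281] rotvec [-0.0043  0.0012 -0.0022]
```

View pics/s2.png

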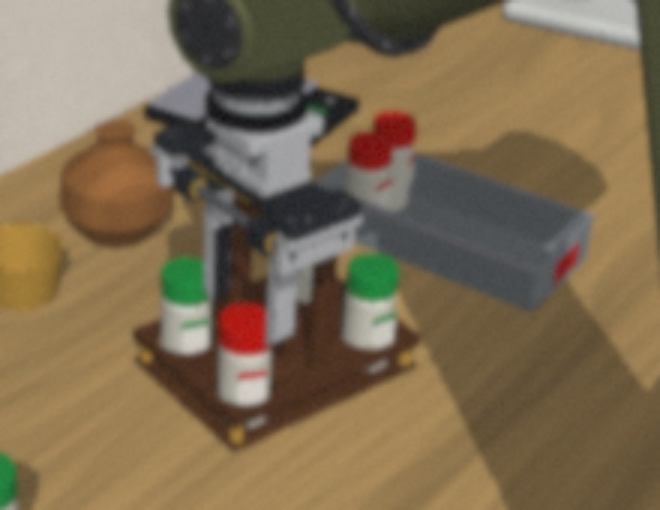

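The side crop shows the fingers at (285,340) and about (215,300), near the red lid at (243,325). I'll check this against the projected fingertips.

Run:
```python
from h import *
c=ctrl.camera("side");o=ctrl.get_obs();R=Ro.from_euler("xyz",o["eef_rot"])
print(o["ee_pos"],o["eef_rot"],o["qpos"],o["joint_vel"].round(3))
for q in([0,.041,.022],[0,-.041,.022],[0,0,0],[0,0,-.075]):
    p=o["ee_pos"]+R.apply(q);E=c["extrinsics"];k=E[:3,:3].T@(p-E[:3,3])
    uv=np.array([c["cx"]-c["fx"]*k[0]/k[2],c["cy"]+c["fy"]*k[1]/k[2]]);print(q,p.round(3),uv.round(1),((uv-[260,120])*3).round())
cc=ctrl.camera("wrist")
for ce,st in blobs(cc,"red",60): print(ce,st,plane(cc,ce,.103).round(4))
```

```text
[0.49965093 0.04171149 0.12815492] [ 3.14129588e+00 -8.55167689e-05  1.30955991e+00] [1.02245439e-02 3.02019936e-01 1.76602834e+00 3.19456987e-06
 1.07323554e+00 2.71459449e-01] [-0.    -0.02  -0.015 -0.     0.002 -0.006]
[0, 0.041, 0.022] [0.539 0.031 0.106] [331.9 216.3] [216. 289.]
[0, -0.041, 0.022] [0.46  0.052 0.106] [352.4 232.6] [277. 338.]
[0, 0, 0] [0.5   0.042 0.128] [342.2 216.7] [247. 290.]
[0, 0, -0.075] [0.5   0.042 0.203] [343.4 189.8] [250. 209.]
[317.9 246. ] [281, 205, 76, 80, 4561] [0.4994 0.0447 0.103 ]
```

The projected fingertips match, so the jar is straddled. Next I descend and grip.

Converted, 0.016 m / 0.5 = 0.032, 0.015 m / 0.5 = 0.03.

Emit:
{"fn": "shift_gripper", "kwargs": {"increments": [[[0,0,0.032],[0,0,0]],[[0,0,0.03],[0,0,0]],[[0,0,0],[0,0,0]],[[0,0,0],[0,0,0]]]}}

```text
time_s: 3.75
ee_pos: [0.4999, 0.0417, 0.0977]
eef_rot: [3.14, -0.0, 1.31]
force: [0.6, 0.4, -0.2]
grip_width: 0.0699
grip_force: 0.0
```

Emit:
{"fn": "shift_gripper", "kwargs": {"increments": [[[0,0,0],[0,0,0]],[[0,0,0],[0,0,0]],[[0,0,0],[0,0,0]],[[0,0,0],[0,0,0]],[[0,0,0],[0,0,0]],[[0,0,0],[0,0,0]]], "aperture": 0.03, "grip_n": 15}}

```text
time_s: 4.35
ee_pos: [0.4995, 0.0417, 0.0968]
eef_rot: [3.141, -0.0, 1.311]
force: [-2.2, 0.6, 5.4]
grip_width: 0.0446
grip_force: 15.0
```

Converted, -0.03 m / 0.5 = -0.06, -0.025 m / 0.5 = -0.05.

Emit:
{"fn": "shift_gripper", "kwargs": {"increments": [[[0,0,-0.01],[0,0,0]],[[0,0,-0.03],[0,0,0]],[[0,0,-0.05],[0,0,0]],[[0,0,-0.06],[0,0,0]],[[0,0,-0.06],[0,0,0]],[[0,0,-0.06],[0,0,0]],[[0,0,-0.06],[0,0,0]],[[0,0,-0.05],[0,0,0]],[[0,0,-0.03],[0,0,0]],[[0,0,0],[0,0,0]]]}}

```text
time_s: 5.35
ee_pos: [0.4997, 0.0417, 0.3033]
eef_rot: [3.139, -0.001, 1.311]
force: [-0.2, 0.2, -1.7]
grip_width: 0.0447
grip_force: 15.0
```

Run:
```python
from h import *
delta([.474,-.307,.300],1.631)
c=ctrl.camera("scene")
for col in("red","green"):
    for ce,st in blobs(c,col,25): print(col,ce,st,plane(c,ce,.0915).round(3))
```

```text
t 5.35 at [0.4997 0.0417 0.3033] rot [ 3.139e+00 -1.000e-03  1.311e+00] | d_tool now [-0.3436  0.0648  0.0033] | d_tool after turn [-0.3465 -0.0467  0.0033] rotvec [ 3.200e-03 -3.000e-04 -3.202e-01]
red [369.3 134.9] [363, 128, 14, 15, 194] [ 0.266 -0.155  0.092]
red [261.3 155.6] [249, 147, 26, 19, 280] [ 0.598 -0.305  0.092]
red [251.5 177.5] [248, 174, 8, 8, 30] [ 0.684 -0.238  0.092]
green [314.  177.2] [309, 171, 11, 13, 119] [ 0.547 -0.115  0.092]
green [337.5 205. ] [330, 198, 16, 15, 188] [0.579 0.019 0.092]
green [429.9 254.8] [422, 247, 17, 17, 232] [0.535 0.302 0.092]
```

Converted, -0.037 m / 0.5 = -0.074, -0.03 m / 0.5 = -0.06.

Emit:
{"fn": "shift_gripper", "kwargs": {"increments": [[[-0.03,0.006,0],[0,0,0]],[[-0.06,0.012,0],[0,0,0]],[[-0.074,0.014,0],[0,0,0]],[[-0.074,0.014,0],[0,0,0]],[[-0.074,0.014,0],[0,0,0]],[[-0.074,0.014,0],[0,0,0]],[[-0.074,0.014,0],[0,0,0]],[[-0.074,0.014,0],[0,0,0]],[[-0.074,0.014,0],[0,0,0]],[[-0.054,0.01,0],[0,0,0]]]}}

```text
time_s: 6.4
ee_pos: [0.4743, -0.2963, 0.2997]
eef_rot: [-3.139, -0.001, 1.31]
force: [-0.5, 0.8, -1.7]
grip_width: 0.0446
grip_force: 15.0
```

Emit:
{"fn": "shift_gripper", "kwargs": {"increments": [[[-0.0252,0.0036,0],[0,0,0]],[[0,0,0],[0,0,0]],[[0,0,0.06],[0,0,0]],[[0,0,0.08],[0,0,0]],[[0,0,0.08],[0,0,0]],[[0,0,0.06],[0,0,0]],[[0,0,0],[0,0,0]],[[0,0,0],[0,0,0]]]}}

```text
time_s: 7.2
ee_pos: [0.4742, -0.3062, 0.1624]
eef_rot: [3.141, -0.0, 1.312]
force: [0.7, 0.2, -0.5]
grip_width: 0.0444
grip_force: 15.0
```

Run:
```python
from h import *
delta([.474,-.307,.0955],1.311)
c=ctrl.camera("wrist");cv2.imwrite("pics/w3.png",c["pixels"])
```

```text
t 7.2 at [ 0.4742 -0.3062  0.1624] rot [ 3.141 -0.     1.312] | d_tool now [-0.0008  0.      0.0669] | d_tool after turn [-0.0008  0.0001  0.0669] rotvec [ 0.0003 -0.      0.0008]
```

View pics/w3.png

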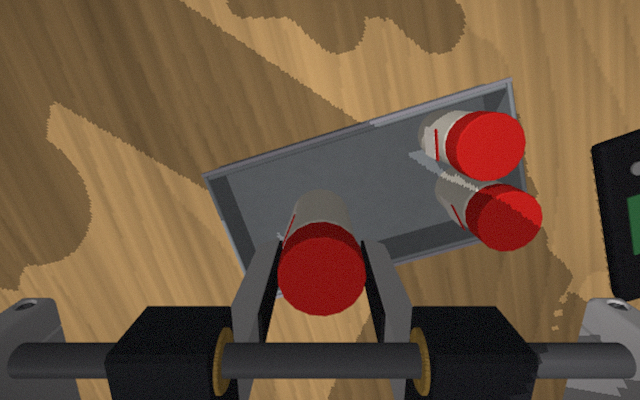

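The held jar at (321,270) hangs over the free part of the bin, and the two red jars at (485,145) and (503,217) are well clear.

Converted, 0.025 m / 0.5 = 0.05, 0.006 m / 0.5 = 0.012.

Emit:
{"fn": "shift_gripper", "kwargs": {"increments": [[[0,0,0.05],[0,0,0]],[[0,0,0.05],[0,0,0]],[[0,0,0.02],[0,0,0]],[[0,0,0.012],[0,0,0]],[[0,0,0.002],[0,0,0]],[[0,0,0],[0,0,0]],[[0,0,0],[0,0,0]]]}}

```text
time_s: 7.95
ee_pos: [0.474, -0.3073, 0.0955]
eef_rot: [3.14, 0.001, 1.311]
force: [-0.2, -1.0, -0.9]
grip_width: 0.0448
grip_force: 15.0
```

Converted, 0.001 m / 0.5 = 0.002.

Emit:
{"fn": "shift_gripper", "kwargs": {"increments": [[[0,0,0.002],[0,0,0]],[[0,0,0],[0,0,0]],[[0,0,0],[0,0,0]]]}}

```text
time_s: 8.25
ee_pos: [0.474, -0.3074, 0.0947]
eef_rot: [3.14, 0.001, 1.311]
force: [-2.4, 1.6, 7.5]
grip_width: 0.0448
grip_force: 15.0
```

Emit:
{"fn": "shift_gripper", "kwargs": {"increments": [[[0,0,0],[0,0,0]],[[0,0,0],[0,0,0]],[[0,0,0],[0,0,0]],[[0,0,0],[0,0,0]],[[0,0,0],[0,0,0]]], "aperture": 0.07}}

```text
time_s: 8.75
ee_pos: [0.4736, -0.307, 0.0934]
eef_rot: [-3.141, -0.0, 1.311]
force: [0.9, 0.4, -0.3]
grip_width: 0.0702
grip_force: 0.0
```

Emit:
{"fn": "shift_gripper", "kwargs": {"increments": [[[0,0,-0.03],[0,0,0]],[[0,0,-0.06],[0,0,0]],[[0,0,-0.06],[0,0,0]],[[0,0,-0.06],[0,0,0]],[[0,0,-0.06],[0,0,0]],[[0,0,-0.04],[0,0,0]],[[0,0,0],[0,0,0]]]}}

```text
time_s: 9.45
ee_pos: [0.4743, -0.3075, 0.2512]
eef_rot: [3.137, 0.002, 1.311]
force: [-0.5, -0.2, -0.1]
grip_width: 0.0702
grip_force: 0.0
```

Run:
```python
from h import *
cs={n:ctrl.camera(n) for n in("scene","side")}
for n,c in cs.items():
    for col in("red","green"):
        for ce,st in blobs(c,col,40): print(n,col,ce,st,plane(c,ce,.0915).round(3))
a=[[b for b in blobs(c,"green",40) if abs(plane(c,b[0],.0915)[1]-.303)<.02][0][0] for c in cs.values()]
print(tri(cs["scene"],a[0],cs["side"],a[1]))
delta([.53,.3035,.25],1.311)
```

```text
scene red [291.5 140.3] [286, 135, 12, 11, 117] [ 0.476 -0.305  0.092]
scene red [261.5 155.6] [249, 147, 26, 19, 285] [ 0.598 -0.305  0.091]
scene green [313.8 177.3] [309, 171, 10, 13, 115] [ 0.547 -0.115  0.092]
scene green [337.5 205. ] [330, 198, 16, 15, 188] [0.579 0.019 0.092]
scene green [429.9 254.8] [422, 247, 17, 17, 232] [0.535 0.302 0.092]
side red [386.8 166.3] [377, 158, 21, 18, 240] [ 0.596 -0.303  0.092]
side red [423.2 179.4] [417, 174, 14, 12, 143] [ 0.473 -0.306  0.092]
side green [321.9 213.3] [315, 207, 15, 14, 179] [0.58  0.02  0.092]
side green [383.8 211.9] [376, 206, 16, 13, 174] [ 0.464 -0.089  0.092]
side green [254.6 280.1] [245, 271, 20, 19, 301] [0.525 0.305 0.092]
(array([0.53047973, 0.30017319, 0.08578851]), np.float64(0.0007357214831902703))
t 9.55 at [ 0.4735 -0.3069  0.2477] rot [-3.141 -0.     1.311] | d_tool now [ 0.6044 -0.1023 -0.0022] | d_tool after turn [ 0.6044 -0.1022 -0.0023] rotvec [-0.0004 -0.0001 -0.0002]
```

The red jar stands at (0.475, -0.306) in the bin. The spare triangulates to (0.5305, 0.300) with its lid centre at z 0.0858, against 0.0855 expected. I'll move near it.

Converted, 0.04 m / 0.5 = 0.08, 0.02 m / 0.5 = 0.04.

Emit:
{"fn": "shift_gripper", "kwargs": {"increments": [[[0.04,-0.008,0],[0,0,0]],[[0.08,-0.016,0],[0,0,0]],[[0.08,-0.016,0],[0,0,0]],[[0.08,-0.016,0],[0,0,0]],[[0.08,-0.016,0],[0,0,0]],[[0.08,-0.016,0],[0,0,0]],[[0.08,-0.016,0],[0,0,0]],[[0.08,-0.016,0],[0,0,0]],[[0.08,-0.016,0],[0,0,0]],[[0.08,-0.016,0],[0,0,0]]], "aperture": 0.08}}

```text
time_s: 10.55
ee_pos: [0.4973, 0.0814, 0.2469]
eef_rot: [-3.139, 0.001, 1.311]
force: [0.6, 0.5, -0.5]
grip_width: 0.0795
grip_force: 0.0
```

Emit:
{"fn": "shift_gripper", "kwargs": {"increments": [[[0.08,-0.016,0],[0,0,0]],[[0.08,-0.016,0],[0,0,0]],[[0.08,-0.016,0],[0,0,0]],[[0.04,-0.006,0],[0,0,0]],[[0,0,0],[0,0,0]],[[0,0,0],[0,0,0]]]}}

```text
time_s: 11.15
ee_pos: [0.5074, 0.2217, 0.247]
eef_rot: [-3.14, 0.001, 1.311]
force: [0.0, -0.6, 0.7]
grip_width: 0.0799
grip_force: 0.0
```

Run:
```python
from h import *
c=ctrl.camera("wrist")
for ce,st in blobs(c,"green",300): print(ce,st,plane(c,ce,.097).round(4),plane(c,ce,.0855).round(4),plane(c,ce,.091).round(4))
delta([.5305,.3005,.0925],1.311)
```

```text
[323.6 102.5] [299, 77, 50, 52, 2035] [0.5309 0.2997 0.097 ] [0.5309 0.2996 0.0855] [0.5309 0.2997 0.091 ]
t 11.2 at [0.5076 0.2213 0.2474] rot [-3.14e+00  1.00e-03  1.31e+00] | d_tool now [0.0826 0.002  0.1548] | d_tool after turn [0.0825 0.0018 0.1549] rotvec [-0.0013  0.0011 -0.0005]
```

Converted, 0.04 m / 0.5 = 0.08, 0.035 m / 0.5 = 0.07.

Emit:
{"fn": "shift_gripper", "kwargs": {"increments": [[[0.06,0.002,0],[0,0,0]],[[0.07,0.002,0],[0,0,0]],[[0.0334,0.0008,0],[0,0,0]],[[0,0,0.06],[0,0,0]],[[0,0,0.08],[0,0,0]],[[0,0,0.08],[0,0,0]],[[0,0,0.06],[0,0,0]],[[0,0,0.03],[0,0,0]],[[0,0,0],[0,0,0]],[[0,0,0],[0,0,0]]]}}

```text
time_s: 12.2
ee_pos: [0.5319, 0.3002, 0.0949]
eef_rot: [3.14, -0.001, 1.31]
force: [1.0, 0.7, -0.1]
grip_width: 0.0799
grip_force: 0.0
```

Emit:
{"fn": "shift_gripper", "kwargs": {"increments": [[[0,0,0],[0,0,0]],[[0,0,0],[0,0,0]],[[0,0,0],[0,0,0]],[[0,0,0],[0,0,0]],[[0,0,0],[0,0,0]],[[0,0,0],[0,0,0]],[[0,0,0],[0,0,0]]], "aperture": 0.03, "grip_n": 15}}

```text
time_s: 12.9
ee_pos: [0.5312, 0.3004, 0.0936]
eef_rot: [3.141, -0.0, 1.311]
force: [-0.8, 1.0, 1.8]
grip_width: 0.0448
grip_force: 15.0
```

Converted, -0.03 m / 0.5 = -0.06, -0.025 m / 0.5 = -0.05.

Emit:
{"fn": "shift_gripper", "kwargs": {"increments": [[[0,0,-0.01],[0,0,0]],[[0,0,-0.03],[0,0,0]],[[0,0,-0.05],[0,0,0]],[[0,0,-0.06],[0,0,0]],[[0,0,-0.06],[0,0,0]],[[0,0,-0.05],[0,0,0]],[[0,0,0],[0,0,0]],[[0,0,0],[0,0,0]]]}}

```text
time_s: 13.7
ee_pos: [0.531, 0.3003, 0.2236]
eef_rot: [3.141, -0.0, 1.311]
force: [-0.9, 0.3, -1.0]
grip_width: 0.0447
grip_force: 15.0
```

Run:
```python
from h import *
delta([.4993,.0418,.18],1.311)
```

```text
t 13.7 at [0.531  0.3003 0.2236] rot [ 3.141 -0.     1.311] | d_tool now [-0.258   0.0358  0.0436] | d_tool after turn [-0.258   0.0358  0.0436] rotvec [ 0.0004 -0.0003 -0.0002]
```

Emit:
{"fn": "shift_gripper", "kwargs": {"increments": [[[-0.03,0.004,0],[0,0,0]],[[-0.06,0.008,0],[0,0,0]],[[-0.07,0.01,0],[0,0,0]],[[-0.07,0.01,0],[0,0,0]],[[-0.07,0.01,0],[0,0,0]],[[-0.07,0.01,0],[0,0,0]],[[-0.07,0.01,0],[0,0,0]],[[-0.05,0.006,0],[0,0,0]],[[-0.024,0.0036,0],[0,0,0]],[[0,0,0],[0,0,0]]]}}

```text
time_s: 14.7
ee_pos: [0.4992, 0.0415, 0.2229]
eef_rot: [-3.141, 0.0, 1.309]
force: [0.0, 0.8, -0.6]
grip_width: 0.045
grip_force: 15.0
```

Emit:
{"fn": "shift_gripper", "kwargs": {"increments": [[[0,0,0.04],[0,0,0]],[[0,0,0.04],[0,0,0]],[[0,0,0.03],[0,0,0]],[[0,0,0.02],[0,0,0]],[[0,0,0],[0,0,0]],[[0,0,0],[0,0,0]],[[0,0,0],[0,0,0]]]}}

```text
time_s: 15.4
ee_pos: [0.5, 0.043, 0.1592]
eef_rot: [3.14, -0.0, 1.311]
force: [1.1, 0.3, -0.1]
grip_width: 0.0445
grip_force: 15.0
```

Run:
```python
from h import *
delta([.4993,.0418,.0996],1.311)
for n in("side","scene"):
    c=ctrl.camera(n)
    for ce,st in blobs(c,"green",40): print(n,ce,plane(c,ce,.0915).round(4))
    if n=="side": cv2.imwrite("pics/s4.png",cv2.resize(c["pixels"][150:280,280:440],None,fx=4,fy=4))
```

```text
t 15.4 at [0.5    0.043  0.1592] rot [ 3.14  -0.     1.311] | d_tool now [-0.0014 -0.0005  0.0596] | d_tool after turn [-0.0014 -0.0004  0.0596] rotvec [ 0.0012 -0.0004  0.0001]
side [339.1 207.9] [ 0.5627 -0.0282  0.0915]
side [322.  213.3] [0.58   0.0203 0.0915]
side [383.8 211.9] [ 0.4645 -0.0892  0.0915]
scene [313.8 177.3] [ 0.5474 -0.1146  0.0915]
scene [366.1 179.7] [ 0.4416 -0.0027  0.0915]
scene [337.5 205. ] [0.5786 0.0192 0.0915]
```

View pics/s4.png

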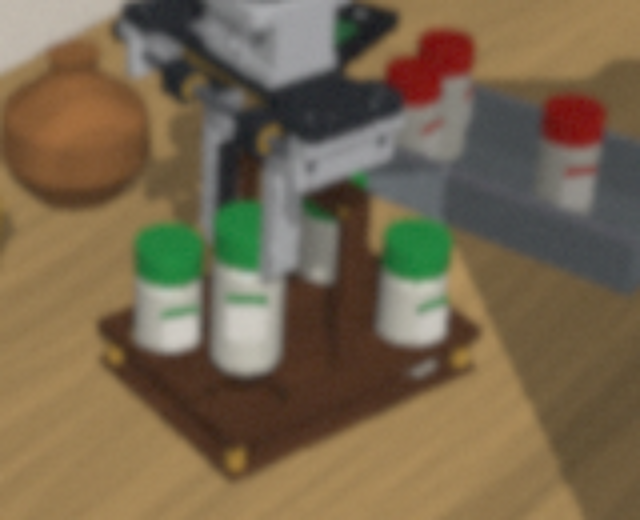

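The held jar at (245,290) is centred above its hole (dark rim about (245,390)). I'll lower it with the small correction and watch the force.

Converted, 0.015 m / 0.5 = 0.03, 0.012 m / 0.5 = 0.024.

Emit:
{"fn": "shift_gripper", "kwargs": {"increments": [[[-0.002,-0.001,0.03],[0,0,0]],[[0,0,0.024],[0,0,0]],[[0,0,0.02],[0,0,0]],[[0,0,0.016],[0,0,0]],[[0,0,0],[0,0,0]],[[0,0,0],[0,0,0]]]}}

```text
time_s: 16.1
ee_pos: [0.499, 0.042, 0.1136]
eef_rot: [-3.142, -0.0, 1.311]
force: [-0.5, 0.8, -1.0]
grip_width: 0.0442
grip_force: 15.0
```

Emit:
{"fn": "shift_gripper", "kwargs": {"increments": [[[0,0,0.012],[0,0,0]],[[0,0,0.01],[0,0,0]],[[0,0,0.006],[0,0,0]],[[0,0,0],[0,0,0]],[[0,0,0],[0,0,0]]]}}

```text
time_s: 16.6
ee_pos: [0.4989, 0.0419, 0.0993]
eef_rot: [-3.142, 0.0, 1.311]
force: [1.4, -0.1, -1.1]
grip_width: 0.0443
grip_force: 15.0
```

Converted, 0.001 m / 0.5 = 0.002.

Emit:
{"fn": "shift_gripper", "kwargs": {"increments": [[[0,0,0.002],[0,0,0]],[[0,0,0],[0,0,0]],[[0,0,0],[0,0,0]]]}}

```text
time_s: 16.9
ee_pos: [0.499, 0.042, 0.0991]
eef_rot: [3.141, -0.0, 1.311]
force: [-4.0, 0.5, 8.5]
grip_width: 0.0447
grip_force: 15.0
```

Emit:
{"fn": "shift_gripper", "kwargs": {"increments": [[[0,0,0],[0,0,0]],[[0,0,0],[0,0,0]],[[0,0,0],[0,0,0]],[[0,0,0],[0,0,0]],[[0,0,0],[0,0,0]]], "aperture": 0.065}}

```text
time_s: 17.4
ee_pos: [0.4989, 0.0419, 0.0984]
eef_rot: [-3.141, 0.0, 1.311]
force: [0.1, 1.2, -0.0]
grip_width: 0.0649
grip_force: 0.0
```

Emit:
{"fn": "shift_gripper", "kwargs": {"increments": [[[0,0,-0.03],[0,0,0]],[[0,0,-0.06],[0,0,0]],[[0,0,-0.07],[0,0,0]],[[0,0,-0.07],[0,0,0]],[[0,0,-0.06],[0,0,0]],[[-0.04,0,0],[0,0,0]],[[-0.07,0,0],[0,0,0]],[[-0.07,0,0],[0,0,0]],[[0,0,0],[0,0,0]],[[0,0,0],[0,0,0]]]}}

```text
time_s: 18.4
ee_pos: [0.4758, -0.0453, 0.2435]
eef_rot: [3.141, -0.0, 1.309]
force: [-0.2, 0.7, 0.5]
grip_width: 0.065
grip_force: 0.0
```

Run:
```python
from h import *
cs={n:ctrl.camera(n) for n in("scene","side","wrist")}
for n,c in cs.items():
    for ce,st in blobs(c,"green",40): print(n,ce,st,plane(c,ce,.0915).round(4),plane(c,ce,.095).round(4))
cv2.imwrite("pics/w5.png",cs["wrist"]["pixels"])
delta([.5224,-.0346,.16],-.26)
```

```text
scene [314.  177.2] [309, 171, 11, 13, 119] [ 0.5467 -0.1145  0.0915] [ 0.5495 -0.1114  0.095 ]
scene [363.2 195.6] [356, 189, 15, 14, 165] [0.4983 0.0401 0.0915] [0.5013 0.0426 0.095 ]
scene [337.6 205. ] [330, 198, 16, 15, 191] [0.5784 0.0193 0.0915] [0.5811 0.022  0.095 ]
side [321.8 213.3] [315, 207, 15, 14, 178] [0.5804 0.0206 0.0915] [0.5771 0.0247 0.095 ]
side [383.7 211.9] [376, 206, 16, 13, 176] [ 0.4647 -0.089   0.0915] [ 0.462  -0.0844  0.095 ]
side [342. 229.] [334, 222, 17, 15, 224] [0.4995 0.0406 0.0915] [0.4966 0.0445 0.095 ]
wrist [320.4  94.1] [295, 67, 52, 55, 2257] [0.4989 0.0412 0.0915] [0.4989 0.0412 0.095 ]
wrist [419.1  93.2] [391, 66, 57, 55, 2439] [0.5814 0.0201 0.0915] [0.5805 0.0202 0.095 ]
wrist [320.6 240.4] [298, 216, 47, 49, 1743] [ 0.4639 -0.0909  0.0915] [ 0.4643 -0.0894  0.095 ]
wrist [410.9 237.5] [384, 216, 49, 48, 1281] [ 0.55   -0.1106  0.0915] [ 0.5494 -0.1089  0.095 ]
t 18.55 at [ 0.476  -0.0442  0.2434] rot [-3.141 -0.     1.312] | d_tool now [0.0212 0.0424 0.0834] | d_tool after turn [ 0.0424 -0.0212  0.0834] rotvec [-2.0000e-04 -0.0000e+00  1.5718e+00]
```

View pics/w5.png

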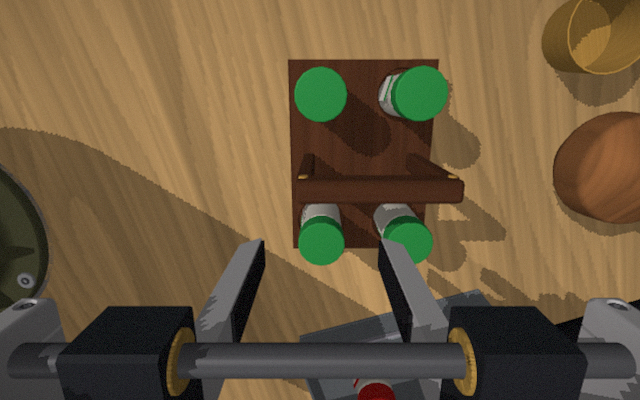

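All four lids are green. The spare at (320,94) is within 1 mm of its well, and the bar runs from (297,188) to (463,190). I'll turn to close across the bar, backing off so the camera sees it.

Converted, -0.15 rad / 6.2832 = -0.0239.

Emit:
{"fn": "shift_gripper", "kwargs": {"increments": [[[0,0,0],[0,0,-0.0159]],[[0,0,0],[0,0,-0.0239]],[[0,0,0],[0,0,-0.0239]],[[0,0,0],[0,0,-0.0239]],[[0,0,0],[0,0,-0.0239]],[[0,0,0],[0,0,-0.0239]],[[0,0,0],[0,0,-0.0239]],[[0,0,0],[0,0,-0.0239]],[[0,0,0],[0,0,-0.0239]],[[0,0,0],[0,0,-0.0239]]]}}

```text
time_s: 19.55
ee_pos: [0.476, -0.0441, 0.2433]
eef_rot: [3.142, -0.0, 2.768]
force: [0.6, -1.0, 0.4]
grip_width: 0.0647
grip_force: 0.0
```

Emit:
{"fn": "shift_gripper", "kwargs": {"increments": [[[0,0,0],[0,0,-0.0191]],[[-0.04,0.01,0],[0,0,0]],[[-0.06,0.012,0],[0,0,0]],[[-0.06,0.012,0],[0,0,0]],[[-0.04,0.008,0],[0,0,0]],[[0,0,0],[0,0,0]],[[0,0,0],[0,0,0]]]}}

```text
time_s: 20.25
ee_pos: [0.5777, -0.0497, 0.2428]
eef_rot: [-3.141, -0.001, 2.882]
force: [0.5, 0.3, -1.6]
grip_width: 0.0652
grip_force: 0.0
```

Run:
```python
from h import *
c=ctrl.camera("wrist");cv2.imwrite("pics/w6.png",c["pixels"])
E=c["extrinsics"];R=Ro.from_euler("z",-.26)
for q in([-.061,.009,.167],[.061,.009,.167],[.061,-.009,.167],[-.061,-.009,.167]):
    p=R.apply(q)+[.5224,-.0346,0];k=E[:3,:3].T@(p-E[:3,3]);print((c["cx"]-c["fx"]*k[0]/k[2]).round(1),(c["cy"]+c["fy"]*k[1]/k[2]).round(1))
delta([.5224,-.0346,.158],2.8816)
```

```text
336.5 41.6
334.3 224.8
309.6 224.8
307.7 41.6
t 20.3 at [ 0.5774 -0.0498  0.2432] rot [-3.142e+00 -1.000e-03  2.882e+00] | d_tool now [0.057  0.0006 0.0852] | d_tool after turn [0.0571 0.0006 0.0852] rotvec [-0.     -0.0006  0.0001]
```

View pics/w6.png

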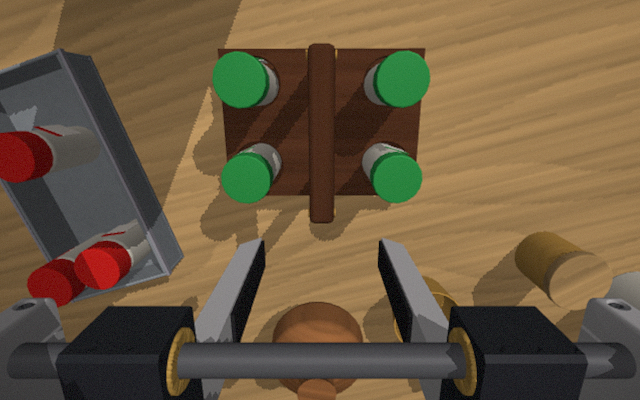

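The bar at (308–335, 43–223) matches the prediction to about a pixel, so I move over it, descend, and grip.

Converted, 0.03 m / 0.5 = 0.06, 0.025 m / 0.5 = 0.05.

Emit:
{"fn": "shift_gripper", "kwargs": {"increments": [[[0.04,0,0],[0,0,0]],[[0.05,0.0012,0],[0,0,0]],[[0.024,0,0],[0,0,0]],[[0,0,0],[0,0,0]],[[0,0,0.05],[0,0,0]],[[0,0,0.06],[0,0,0]],[[0,0,0.04],[0,0,0]],[[0,0,0.02],[0,0,0]],[[0,0,0],[0,0,0]],[[0,0,0],[0,0,0]]]}}

```text
time_s: 21.3
ee_pos: [0.5234, -0.0353, 0.1594]
eef_rot: [3.141, 0.001, 2.881]
force: [-0.7, 0.9, 0.1]
grip_width: 0.0648
grip_force: 0.0
```

Run:
```python
from h import *
delta([.5224,-.0346,.158],2.8816)
```

```text
t 21.3 at [ 0.5234 -0.0353  0.1594] rot [3.141e+00 1.000e-03 2.881e+00] | d_tool now [0.0011 0.0004 0.0014] | d_tool after turn [0.0011 0.0004 0.0014] rotvec [ 0.0001  0.0012 -0.0008]
```

Emit:
{"fn": "shift_gripper", "kwargs": {"increments": [[[0,0,0],[0,0,0]],[[0,0,0],[0,0,0]],[[0,0,0],[0,0,0]],[[0,0,0],[0,0,0]],[[0,0,0],[0,0,0]],[[0,0,0],[0,0,0]],[[0,0,0],[0,0,0]],[[0,0,0],[0,0,0]],[[0,0,0],[0,0,0]],[[0,0,0],[0,0,0]]], "aperture": 0.01, "grip_n": 50}}

```text
time_s: 22.3
ee_pos: [0.5229, -0.0352, 0.1585]
eef_rot: [3.141, 0.0, 2.881]
force: [0.1, 1.0, 0.7]
grip_width: 0.0174
grip_force: 50.0
```

Gripped at 17.4 mm. Now a gentle lift of 10 cm.

Careful with the scale: shifts go in shares of 50 cm and turns go in shares of 2 pi rad. That gives: -0.008 m / 0.5 = -0.016, -0.006 m / 0.5 = -0.012.

Emit:
{"fn": "shift_gripper", "kwargs": {"increments": [[[0,0,-0.004],[0,0,0]],[[0,0,-0.008],[0,0,0]],[[0,0,-0.012],[0,0,0]],[[0,0,-0.016],[0,0,0]],[[0,0,-0.016],[0,0,0]],[[0,0,-0.016],[0,0,0]],[[0,0,-0.016],[0,0,0]],[[0,0,-0.016],[0,0,0]],[[0,0,-0.016],[0,0,0]],[[0,0,-0.016],[0,0,0]]]}}

```text
time_s: 23.3
ee_pos: [0.5229, -0.0352, 0.2271]
eef_rot: [3.142, 0.0, 2.881]
force: [0.1, 0.6, -7.1]
grip_width: 0.0173
grip_force: 50.0
```

Emit:
{"fn": "shift_gripper", "kwargs": {"increments": [[[0,0,-0.016],[0,0,0]],[[0,0,-0.016],[0,0,0]],[[0,0,-0.016],[0,0,0]],[[0,0,-0.01],[0,0,0]],[[0,0,-0.006],[0,0,0]],[[0,0,0],[0,0,0]],[[0,0,0],[0,0,0]],[[0,0,0],[0,0,0]],[[0,0,0],[0,0,0]],[[0,0,0],[0,0,0]]]}}

```text
time_s: 24.3
ee_pos: [0.5229, -0.0352, 0.2583]
eef_rot: [-3.142, -0.0, 2.881]
force: [-0.2, -0.2, -7.7]
grip_width: 0.0177
grip_force: 50.0
```

Run:
```python
from h import *
cs={n:ctrl.camera(n) for n in("scene","side","wrist")}
for n,c in cs.items():
    for ce,st in blobs(c,"green",40): print(n,ce,st,plane(c,ce,.1915).round(4))
a=cs["side"]["pixels"][100:290,280:460];b=cs["scene"]["pixels"][90:280,240:420]
cv2.imwrite("pics/fin.png",cv2.resize(np.hstack([a,b]),None,fx=2.2,fy=2.2))
```

```text
scene [313.1 149.8] [307, 143, 12, 14, 138] [ 0.5476 -0.1153  0.1915]
scene [365.4 167.8] [358, 161, 16, 15, 196] [0.4983 0.0401 0.1915]
scene [338.3 177. ] [331, 170, 16, 15, 212] [0.5784 0.019  0.1915]
side [322.5 179.4] [315, 173, 16, 14, 191] [0.5797 0.0209 0.1915]
side [387.4 178.1] [380, 172, 16, 13, 187] [ 0.464  -0.0893  0.1915]
side [343.5 194. ] [335, 187, 18, 15, 242] [0.4995 0.0409 0.1915]
wrist [424.5 163.5] [387, 123, 75, 77, 4060] [0.499  0.0419 0.1915]
wrist [216.6 164.4] [180, 129, 75, 72, 4082] [ 0.464  -0.0916  0.1915]
wrist [414.5 235.7] [400, 231, 29, 10, 49] [0.5482 0.0261 0.1915]
wrist [226.3 277.1] [194, 245, 63, 62, 3116] [ 0.5448 -0.1134  0.1915]
wrist [414.5 276.6] [382, 245, 67, 62, 3258] [0.5801 0.0202 0.1915]
```

View pics/fin.png

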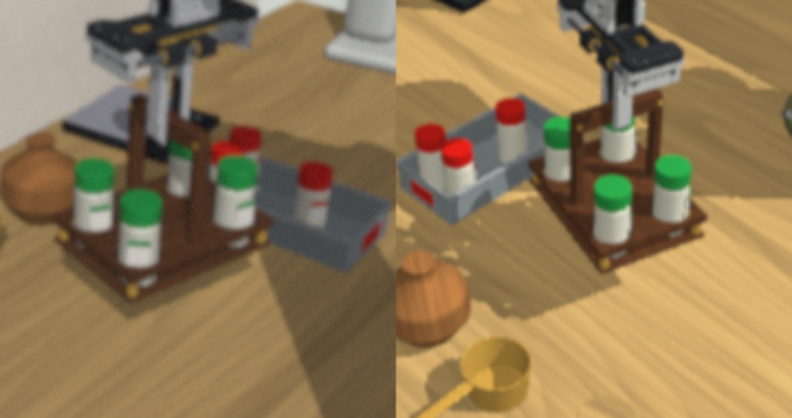

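Both halves show the caddy held level about 10 cm up with four green lids. The jar positions at +100 mm match those before the lift. The three reds stand upright in the bin, and the vase and scoop are in place.

```bash
python3 -c "
from station import ctrl
print(ctrl.hand_in())"
```

```text
the job is handed in; nothing more can be done
None
```

The job is handed in: the red-lidded jar is in the bin, the spare green jar is in the freed place, and the caddy is held level about 10 cm above the counter; no verdict came back.

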